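# Start the dust extractor, then the handle sander

## Robot

A 6-joint arm with a two-finger parallel gripper is mounted at the origin on the work surface. World frame = base frame: x ahead of the robot, y to its left, z up, the work surface at z = 0. Lengths are in mm, angles in degrees, forces in N, time in s.
With the tool pointing down it reaches from about 350 to 850 mm from the base axis. Payload 8.1 kg.
Tool frame: the origin (TCP) lies midway between the tips of the shut fingers; the grasp point (between the pads) lies 19 mm behind it; z points along the fingers, y is the line along which they close (so a half turn about z gives the same grasp; the last joint's range is limited). The gripper opens to 85 mm and grips with 20 to 120 N. Pads are 22 mm wide; open, the fingers measure 114 mm over their backs; the gripper's body (76 mm by 85 mm) begins 54 mm behind the grasp point. The pads swing forward as they close: fully open they stand 13 mm farther back than shut.
Start: joints at [-75.711, 7.471, 85.268, -0, 87.261, -4.893], TCP at [197.168, -566.683, 231.292] pointing down, gripper open.
Joint ranges: [-169.43, 169.43], [-51.17, 129.36], [1.28, 143.12], [-76.62, 256.62], [0, 156.53], [-152.29, 152.29]. Speed limits (degrees/s): [136.94, 136.94, 159.86, 180, 180, 180].

## Interface

Orientations are given as [roll, pitch, yaw] about the fixed x, y, z axes, in that order (R = Rz(yaw) Ry(pitch) Rx(roll)).
In Python, from bench import r gives the robot as it stands.
- The arm moves only by the tool apply_moves, never from a script. Its argument "steps" is a list of rows, each a list of 7 numbers: the opening, from -1 (shut) to 1 (fully open), then the shift along the tool's x, y, z in mm, then the turn, a rotation vector about the tool's x, y, z in units of 5 degrees (1.0 is 5 degrees). A call has exactly 8 rows; each row shifts and turns the commanded pose from where the row before left it, along the tool's axes as they then stand; what a row does not reach is not made up. A row lasts 1/10 s, in which the tool goes at most 50 mm and 8.59 degrees, less where a joint would pass 70% of its speed; a pose out of reach is approached as far as the arm can. A call is refused whole if a number of a shift passes 50 or a number of a turn 1, either way. A call with a gripper value outside its range is refused whole. The fingers move at their own pace and stop on an object; "squeeze" is the grip in N (left out, the last holds). Time passes only in rows, so rows that do not move let the fingers close, or fill a call up. It gives the time, the measured TCP pose, the force, the opening and the grip force at its end, in the units of the state.
- r.sense(): the state, without advancing time (a new reading comes with each control period).
- r.snapshot(name): name is "scene" or "top" or "wrist"; returns a dict with "color" (480x640x3 uint8, blue, green, red), "depth" (480x640 float32, mm along the optical axis (not along the pixel's ray), 0 where there is no reading), "mtx" (3x3 intrinsics, pixels), "T" (4x4, takes a point from camera to world coordinates); the wrist camera has in their place "hand_eye" (4x4, takes a point from camera to tool coordinates, whose origin is the TCP and whose axes are the flange's). Camera axes: x right, y down, z forward; pixel columns grow to the right and rows downward; lengths in mm; the calibration is good to about 2 mm. A picture is of the moment at which its call begins: read the wrist's pose just before it.
- r.hand_in(): hands the job in; it is judged then, once.
The state is a dict: "time": time; "joint_pos": joint angles; "qd": joint speeds; "joint_efforts": joint torques, N m; "tool_pos": TCP position; "tcp_rot": TCP orientation; "ft_force": force on the tool from outside, world axes, zero at the start; "wrist_torque": the same for the moment, N m; "finger_gap": finger opening in mm; "grip_force": force on a finger pad.
Only numpy, scipy, OpenCV 4.12 (cv2) and the standard library are available. Lean on these libraries where they do the work, as an engineer would, in place of code of your own. Each camera call takes 0.05 s, during which the arm holds its last target. There are 200 camera calls.

## Task

Get the bench ready for sanding a knife handle: on the flat grey control box, push the long bar-shaped key (dust extractor) all the way down, hold it for about half a second and let it come back up; then do the same with the large round key (sander). Never push the small round key or the square key, and never have two keys down together.

Things in the scene. Friction and masses are not known exactly. Their poses are not given: they have to be found in the camera images.
- bar_key: The dust extractor's key: a long bar, 56 mm (along its y) x 20 mm, one of four keys in a 2 x 2 square, 84 mm between centres, on a fixed grey box 190 x 190 mm, 60 mm high. Corners vary. White. Origin: centre of its flat top, 86 mm above the table when up; x, y along the box's sides, z up. Springs straight down 8 mm (1.2 N to start, 4 N at the bottom stop); rises when let go.
- round_key: The sander's key: the large round one, 44 mm in diameter, on the same box. Each key stands 18 mm above its black plate (66 x 66 mm, 8 mm thick on the box). White. Origin: centre of its flat top, 86 mm above the table when up; x, y along the box's sides, z up. Springs straight down 8 mm (1.2 N to start, 4 N at the bottom stop); rises when let go.
- small_key: Small round key on the same box, 20 mm in diameter, not to be pushed. White. Origin: centre of its flat top, 86 mm above the table when up; x, y along the box's sides, z up. Springs straight down 8 mm (1.2 N to start, 4 N at the bottom stop); rises when let go.
- square_key: Square key on the same box, 24 x 24 mm, not to be pushed. White. Origin: centre of its flat top, 86 mm above the table when up; x, y along the box's sides, z up. Springs straight down 8 mm (1.2 N to start, 4 N at the bottom stop); rises when let go.

How it is judged:
By the outcome, as a careful person would: the job done as asked, in the order asked, and still so for the second after the job is handed in, with the robot touching nothing.
It also fails if it takes over 29 s, if anything falls off the work surface, if the arm or the gripper's body presses on something with over 40 N, if the wrist force passes 120 N, or if a joint passes its speed limit or range.

## Working session

There is one attempt and no reset: what is moved stays moved. The work goes in short steps, Python scripts to look and compute and a tool call to move; the robot and the scene stay as the last step left them, time stands still between calls to the robot, and variables do not carry over. Pictures are saved under pics/ and viewed, at most 10 in all, crops included, and the job is handed in when it is done.

Besides the shell and the picture viewer there is one more tool, called after "Request:" in YAML: its name, and indented under it one key for each argument. apply_moves: Moves the arm, as the interface text tells. Its arguments: {"type":"object","properties":{"steps":{"type":"array"},"squeeze":{"type":"number"}},"required":["steps"]}

```bash
mkdir -p pics
python3 - <<'E'
from bench import r
import cv2,numpy as np
s=r.sense();print({k:np.round(v,2) for k,v in s.items()})
ims=[]
for n in("top","scene"):
    d=r.snapshot(n);np.savez(f"{n}.npz",**{k:d[k] for k in d if k in("color","depth","mtx","T")});cv2.imwrite(f"pics/{n}0.png",d["color"])
    print(n,np.round(d["T"],3).tolist(),np.round(d["mtx"],1).tolist())
E
```

```text
{'time': np.float64(0.0), 'joint_pos': array([-75.71,   7.51,  85.33,   0.  ,  87.26,  -4.89]), 'qd': array([ 0.03, -0.04, -0.01,  0.02, -0.06,  0.01]), 'joint_efforts': array([-0.000e+00, -5.694e+01, -5.005e+01, -0.000e+00,  2.000e-02,
       -0.000e+00]), 'tool_pos': array([ 197.03, -566.14,  230.25]), 'tcp_rot': array([-1.7989e+02, -1.0000e-02,  1.9180e+01]), 'ft_force': array([ 0.63, -0.6 ,  0.08]), 'wrist_torque': array([ 0.03, -0.02, -0.03]), 'grip_force': np.float64(0.0), 'finger_gap': np.float64(85.38)}
top [[-0.122, -0.972, 0.201, 449.364], [-0.992, 0.12, -0.024, 40.473], [-0.001, -0.202, -0.979, 769.531], [0.0, 0.0, 0.0, 1.0]] [[555.2, 0.0, 318.9], [0.0, 555.2, 248.2], [0.0, 0.0, 1.0]]
scene [[0.304, 0.624, -0.72, 1029.429], [0.953, -0.212, 0.218, -106.423], [-0.017, -0.752, -0.658, 563.085], [0.0, 0.0, 0.0, 1.0]] [[616.1, 0.0, 323.5], [0.0, 616.1, 244.0], [0.0, 0.0, 1.0]]
```

View pics/top0.png

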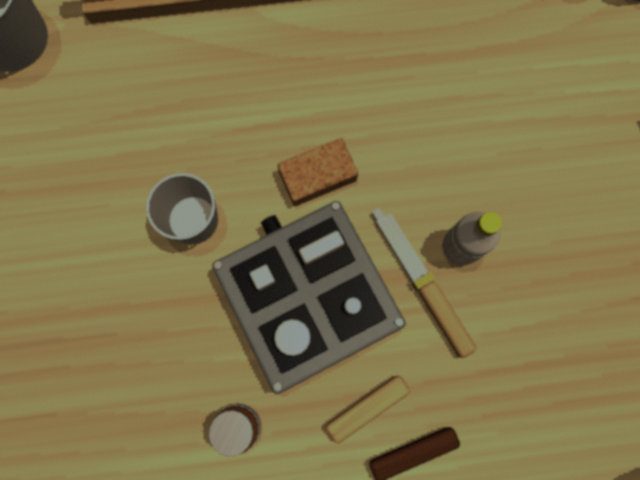

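View pics/scene0.png

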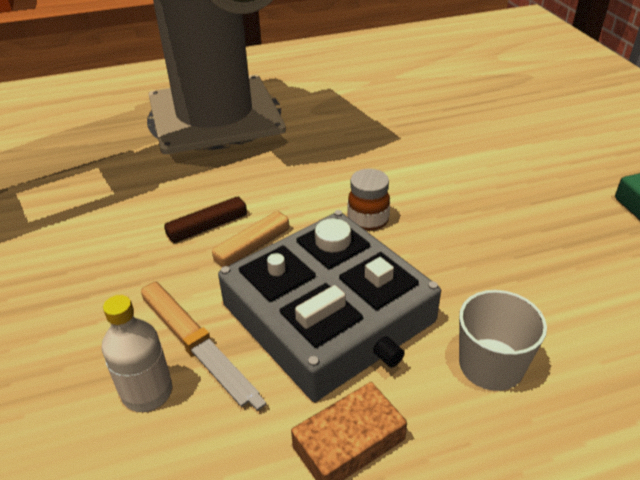

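The top view shows the bar at (321,247), square at (262,277), large round at (292,337) and small at (352,306). In the scene view they are at (321,306), (378,271), (333,235) and (276,264).

```bash
cat > m.py <<'E'
import cv2,numpy as np
seed={"top":dict(bar=(321,247),square=(262,277),round=(292,337),small=(352,306)),"scene":dict(bar=(321,303),square=(378,268),round=(333,232),small=(276,260))}
rays={};P={}
for n in seed:
    d=np.load(n+".npz");K,T=d["mtx"],d["T"];hsv=cv2.cvtColor(d["color"],cv2.COLOR_BGR2HSV)
    for k,(u,v) in seed[n].items():
        V=hsv[...,2].astype(int); ref=np.median(V[v-2:v+3,u-2:u+3])
        m=((V>ref-22)&(hsv[...,1]<80)).astype(np.uint8)
        _,L,st,c=cv2.connectedComponentsWithStats(m,connectivity=4);l=L[v,u]
        ys,xs=np.where(L==l);cnt=np.stack([xs,ys],1).astype(np.float32);rc=cv2.minAreaRect(cnt)
        def ray(p): return T[:3,:3]@np.linalg.solve(K,[*p,1])
        def pl(p,z): g=ray(p);return T[:3,3]+g*(z-T[2,3])/g[2]
        z=d["depth"][ys,xs];pts=np.array([T[:3,:3]@(np.linalg.solve(K,[x,y,1])*zz)+T[:3,3] for x,y,zz in zip(xs,ys,z) if zz>0])
        b=np.array([pl(p,86) for p in cv2.boxPoints(rc)])
        e=b[1]-b[0];f=b[2]-b[1]
        ctr=rc[0]
        rays[n,k]=(T[:3,3],ray(ctr)/np.linalg.norm(ray(ctr)))
        print(n,k,"area",len(xs),"ctr",np.round(ctr,1),"ref",ref,"plane86",np.round(pl(ctr,86),1),"depth med",np.round(np.median(pts,0),1),"size",np.round([np.linalg.norm(e),np.linalg.norm(f)],1),"ang",np.round([np.degrees(np.arctan2(q[1],q[0]))for q in(e,f)],1))
        P[n,k]=pl(ctr,86)
for k in seed["top"]:
    (a,g),(b,h)=rays["top",k],rays["scene",k]
    s=np.linalg.lstsq(np.stack([g,-h],1),b-a,rcond=None)[0];p,q=a+s[0]*g,b+s[1]*h
    print(k,"tri",np.round((p+q)/2,1),"miss",round(float(np.linalg.norm(p-q)),1))
for n in seed:
    for a,b in(("bar","square"),("square","round"),("round","small"),("small","bar")):
        w=P[n,b]-P[n,a];print(n,a,b,np.round(np.linalg.norm(w),1),np.round(np.degrees(np.arctan2(w[1],w[0])),1))
E
python3 m.py
```

```text
top bar area 554 ctr [321.3 246.1] ref 149.0 plane86 [591.7  20.6  86. ] depth med [592.   20.4  85.3] size [52.7 16.7] ang [ -69.9 -161.4]
top square area 294 ctr [261.7 276.4] ref 149.0 plane86 [562.6  98.9  86. ] depth med [562.8  99.1  85.3] size [21.1 21. ] ang [ -69.9 -159.9]
top round area 878 ctr [292. 337.] ref 149.0 plane86 [483.9  69.9  86. ] depth med [484.   69.9  85.2] size [39.2 38.5] ang [-97.  173.2]
top small area 148 ctr [352.5 305.5] ref 149.0 plane86 [512.9  -8.3  86. ] depth med [513.3  -8.8  85.2] size [16. 16.] ang [-97.  172.1]
scene bar area 579 ctr [319.9 300.8] ref 221.0 plane86 [593.8  20.1  86. ] depth med [594.4  19.6  86.9] size [56.3 18.2] ang [110.3   3.3]
scene square area 251 ctr [378.9 266.4] ref 220.0 plane86 [564.1  99.1  86. ] depth med [565.3  98.4  86.9] size [26.9 22.9] ang [110.4  -0.6]
scene round area 564 ctr [332.5 229.5] ref 221.0 plane86 [485.7  70.   86. ] depth med [486.3  69.2  87. ] size [40.7 39.6] ang [ 71.1 -19.5]
scene small area 114 ctr [275.  258.5] ref 221.0 plane86 [513.7  -8.8  86. ] depth med [515.2  -9.   87.1] size [16.2 15.3] ang [ 71.3 -14.8]
bar tri [592.1  20.6  84.2] miss 0.1
square tri [562.9  99.3  84.8] miss 0.7
round tri [484.1  70.2  84.7] miss 0.6
small tri [512.9  -8.5  85.3] miss 0.2
top bar square 83.6 110.4
top square round 83.9 -159.8
top round small 83.4 -69.7
top small bar 84.0 20.1
scene bar square 84.4 110.6
scene square round 83.7 -159.6
scene round small 83.6 -70.4
scene small bar 85.2 19.8
```

Heights, 84 mm pitch and key sizes all agree. The bar is at (592.5, 20.5), the round key at (484.5, 70), and the box yaw is 20°, which matches the tool. I'll shut the fingers and travel over at height.

Request:
apply_moves:
  steps:
    - [-1,35,-26,0,0,0,0]
    - [-1,35,-26,0,0,0,0]
    - [-1,35,-26,0,0,0,0]
    - [-1,35,-26,0,0,0,0]
    - [-1,35,-26,0,0,0,0]
    - [-1,35,-26,0,0,0,0]
    - [-1,35,-26,0,0,0,0]
    - [-1,35,-26,0,0,0,0]
  squeeze: 20

```text
time: 0.9
tool_pos: [393.8, -276.5, 231.0]
tcp_rot: [-180.0, 0.0, 19.2]
ft_force: [1.0, -0.4, -0.3]
finger_gap: -0.1
grip_force: 0.0
```

Request:
apply_moves:
  steps:
    - [-1,35,-26,0,0,0,0]
    - [-1,35,-26,0,0,0,0]
    - [-1,35,-26,0,0,0,0]
    - [-1,35,-26,0,0,0,0]
    - [-1,35,-26,0,0,0,0]
    - [-1,35,-26,0,0,0,0]
    - [-1,35,-26,0,0,0,0]
    - [-1,0,0,0,0,0,0]

```text
time: 1.7
tool_pos: [566.3, -21.3, 230.4]
tcp_rot: [-179.9, -0.0, 19.4]
ft_force: [0.1, -0.8, 0.3]
finger_gap: -0.0
grip_force: 0.0
```

```bash
cat > go.py <<'E'
from bench import r
import numpy as np
from scipy.spatial.transform import Rotation as R
s=r.sense();p=np.array(s["tool_pos"]);M=R.from_euler("xyz",s["tcp_rot"],degrees=True).as_matrix()
print(s["time"],np.round(p,2),np.round(s["tcp_rot"],2),np.round(s["ft_force"],2),s["finger_gap"])
for n,t in(("bar",(592.5,20.5,86)),("round",(484.5,70,86))): print(n,np.round(M.T@(np.array(t)-p),2))
E
python3 go.py
```

```text
1.7 [566.3  -21.32 230.38] [-179.89   -0.     19.45] [ 0.1  -0.79  0.32] -0.0021318174533464115
bar [ 38.62 -30.43 144.44]
round [ -46.74 -113.06  144.6 ]
```

Request:
apply_moves:
  steps:
    - [-1,20,-15,0,0,0,0]
    - [-1,18.5,-15.5,0,0,0,0]
    - [-1,0,0,30,0,0,0]
    - [-1,0,0,35,0,0,0]
    - [-1,0,0,35,0,0,0]
    - [-1,0,0,20,0,0,0]
    - [-1,0,0,10,0,0,0]
    - [-1,0,0,0,0,0,0]

```text
time: 2.5
tool_pos: [589.8, 15.3, 99.5]
tcp_rot: [-179.9, 0.2, 19.2]
ft_force: [-0.4, 0.2, -0.8]
finger_gap: -0.1
grip_force: 0.0
```

```bash
python3 go.py
python3 - <<'E'
from bench import r
import cv2
a=r.snapshot("scene")["color"]
cv2.imwrite("pics/c1.png",cv2.resize(a[130:400,180:460],None,fx=2,fy=2))
E
```

```text
2.5 [589.81  15.29  99.52] [-179.93    0.18   19.16] [-0.4   0.23 -0.83] -0.10034535929291666
bar [ 4.3  -4.02 13.51]
round [-81.47 -86.22  13.88]
```

View pics/c1.png

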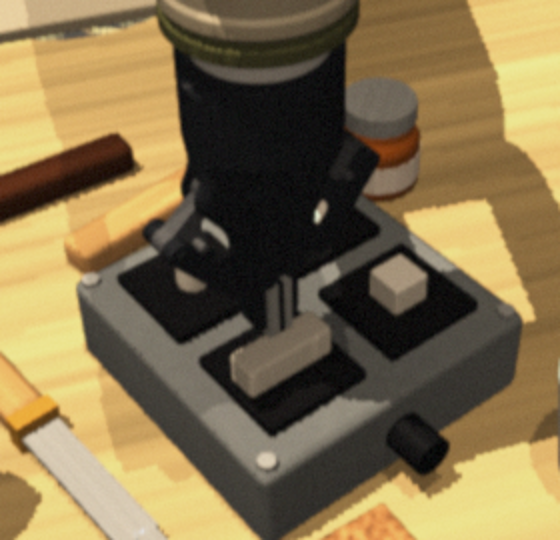

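The fingertips stand over the bar, slightly short of its centre at crop (280,340). I'll correct by (4,-4), then press.

Request:
apply_moves:
  steps:
    - [-1,4.3,-4,0,0,0,0]
    - [-1,0,0,0,0,0,0]
    - [-1,0,0,0,0,0,0]
    - [-1,0,0,5,0,0,0]
    - [-1,0,0,5,0,0,0]
    - [-1,0,0,5,0,0,0]
    - [-1,0,0,5,0,0,0]
    - [-1,0,0,1,0,0,0]

```text
time: 3.35
tool_pos: [593.7, 20.8, 79.6]
tcp_rot: [-180.0, 0.0, 19.2]
ft_force: [-2.2, -0.2, 2.8]
finger_gap: 0.3
grip_force: 1.6
```

```bash
python3 go.py
```

```text
3.35 [593.66  20.79  79.58] [-1.7998e+02  4.0000e-02  1.9180e+01] [-2.24 -0.19  2.76] 0.26959317487729106
bar [-1.19 -0.11 -6.42]
round [-86.94 -82.34  -6.34]
```

Request:
apply_moves:
  steps:
    - [-1,0,0,2,0,0,0]
    - [-1,0,0,1.5,0,0,0]
    - [-1,0,0,0.5,0,0,0]
    - [-1,0,0,0,0,0,0]
    - [-1,0,0,0,0,0,0]
    - [-1,0,0,0,0,0,0]
    - [-1,0,0,0,0,0,0]
    - [-1,0,0,0,0,0,0]

```text
time: 4.15
tool_pos: [593.8, 20.8, 77.8]
tcp_rot: [180.0, 0.0, 19.2]
ft_force: [-9.2, -0.2, 15.7]
finger_gap: 0.1
grip_force: 7.4
```

The force rose to 15.7 N, far above the spring's 4 N, so the key is on its stop. It has been held about 0.5 s. I'll release it and go to the round key.

Request:
apply_moves:
  steps:
    - [-1,0,0,-15,0,0,0]
    - [-1,0,0,-20,0,0,0]
    - [-1,0,0,0,0,0,0]
    - [-1,-30,-28,0,0,0,0]
    - [-1,-30,-28,0,0,0,0]
    - [-1,-27,-26.5,0,0,0,0]
    - [-1,0,0,0,0,0,0]
    - [-1,0,0,0,0,0,0]

```text
time: 4.95
tool_pos: [484.2, 70.5, 111.0]
tcp_rot: [180.0, -0.0, 19.2]
ft_force: [0.4, -0.0, -0.4]
finger_gap: -0.0
grip_force: 0.0
```

```bash
python3 go.py
python3 - <<'E'
from bench import r
import cv2
a=r.snapshot("scene")["color"]
cv2.imwrite("pics/c2.png",cv2.resize(a[130:400,180:460],None,fx=2,fy=2))
E
```

```text
4.95 [484.22  70.48 111.03] [ 1.7999e+02 -2.0000e-02  1.9240e+01] [ 0.38 -0.03 -0.36] -0.026878165962439773
bar [85.75 82.87 25.08]
round [ 0.1   0.54 25.03]
```

View pics/c2.png

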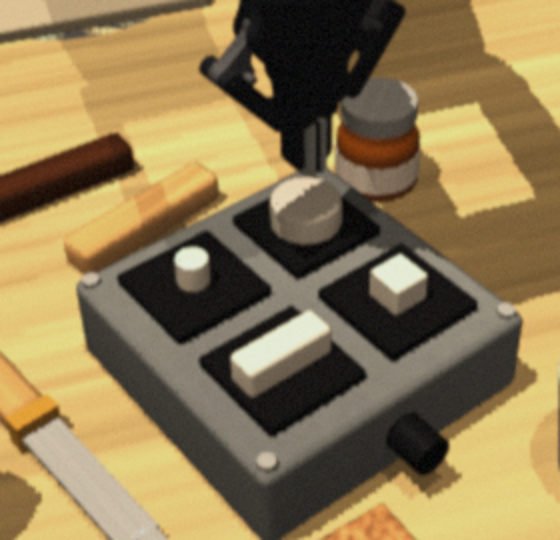

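The bar key is back up at crop (280,350), and the shut fingers hang above the round key at (305,205). I'll press it to just short of the stop, then down onto it.

Request:
apply_moves:
  steps:
    - [-1,0,0,10,0,0,0]
    - [-1,0,0,8,0,0,0]
    - [-1,0,0,4,0,0,0]
    - [-1,0,0,3,0,0,0]
    - [-1,0,0,3,0,0,0]
    - [-1,0,0,3,0,0,0]
    - [-1,0,0,1,0,0,0]
    - [-1,0,0,0,0,0,0]

```text
time: 5.8
tool_pos: [484.7, 70.0, 79.4]
tcp_rot: [180.0, 0.0, 19.2]
ft_force: [-2.8, -1.5, 3.0]
finger_gap: -0.0
grip_force: 1.7
```

Request:
apply_moves:
  steps:
    - [-1,0,0,2,0,0,0]
    - [-1,0,0,1.5,0,0,0]
    - [-1,0,0,0.5,0,0,0]
    - [-1,0,0,0,0,0,0]
    - [-1,0,0,0,0,0,0]
    - [-1,0,0,0,0,0,0]
    - [-1,0,0,0,0,0,0]
    - [-1,0,0,0,0,0,0]

```text
time: 6.6
tool_pos: [485.1, 70.1, 77.7]
tcp_rot: [180.0, -0.0, 19.2]
ft_force: [-12.8, -2.6, 24.9]
finger_gap: -0.0
grip_force: 12.0
```

The round key hit its stop at 24.9 N and was held about 0.5 s. Releasing it now.

Request:
apply_moves:
  steps:
    - [-1,0,0,-15,0,0,0]
    - [-1,0,0,-20,0,0,0]
    - [-1,0,0,-30,0,0,0]
    - [-1,0,0,-30,0,0,0]
    - [-1,0,0,-20,0,0,0]
    - [-1,0,0,0,0,0,0]
    - [-1,0,0,0,0,0,0]
    - [-1,0,0,0,0,0,0]

```text
time: 7.4
tool_pos: [483.9, 70.2, 188.7]
tcp_rot: [-180.0, 0.1, 19.2]
ft_force: [1.0, -0.3, -0.8]
finger_gap: -0.2
grip_force: 0.0
```

```bash
python3 go.py
python3 - <<'E'
from bench import r
import cv2
a=r.snapshot("scene")["color"]
cv2.imwrite("pics/c3.png",cv2.resize(a[130:400,180:460],None,fx=2,fy=2))
E
```

```text
7.4 [483.91  70.18 188.73] [-1.7996e+02  1.1000e-01  1.9190e+01] [ 1.03 -0.29 -0.78] -0.21946085305968213
bar [ 86.43  82.68 102.5 ]
round [  0.69   0.43 102.72]
```

View pics/c3.png

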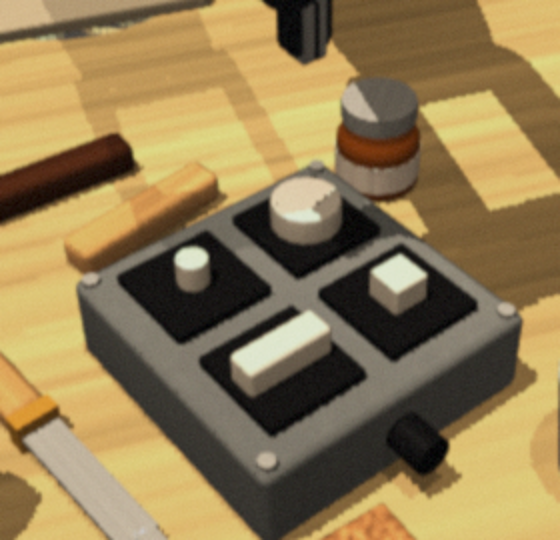

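All four keys are up: round (305,205), bar (280,350), small (192,268) and square (398,280). The gripper is clear above, so I'm handing in.

```bash
python3 -c "
from bench import r
print(r.hand_in())"
```

```text
the job is handed in; nothing more can be done
None
```

I pushed the bar key and then the large round key down to their stops, held each for about half a second and let it come back up; the small round and square keys were not touched, and the job is handed in (no verdict returned).

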